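Tare the turner's bench scale

TASK

Tare the bench scale with the wooden bowl standing on it: with the fingertips, gently press the large round key down to wake the scale and let it come back up, then press the long bar-shaped key down in the same way to tare it. Take the fingers well clear of the keys afterwards. Do not press the small square key, do not touch the rest of the scale or its pan, and leave the bowl and everything else on the bench where it stands.

Things in the scene. Friction and masses are not known exactly. Their poses are not given: they have to be found in the camera images.
- scale: Low grey bench scale, fixed, 335 (x) x 350 (y) mm, deck 46 mm high. Origin: on the table under the middle of the key row; x points from keys to pan, y left along the row. Front edge at x = -55 mm. Steel pan 215 x 300 mm centred at x = 170 mm, top 66 mm high. The three keys stand on a black strip at y = -72, 0 and 72 mm, in any order.
- round_key (a joint): The large round key, 38 mm across. Grey plastic, standing 12 mm proud of its thin black base plate. Value 0 = up, 0.008 m = right down; it moves straight down and springs back. About 1.4 N to start, 5 N right down; pressed from 4 mm, up below 1.5 mm.
- bar_key (a joint): The long bar-shaped key, 50 mm along the scale's x and 18 mm wide. Grey plastic, standing 12 mm proud of its thin black base plate. Value 0 = up, 0.008 m = right down; it moves straight down and springs back. About 1.4 N to start, 5 N right down; pressed from 4 mm, up below 1.5 mm.
- square_key (a joint): The small square key, 20 x 20 mm, not to be pressed. Grey plastic, standing 12 mm proud of its thin black base plate. Value 0 = up, 0.008 m = right down; it moves straight down and springs back. About 1.4 N to start, 5 N right down; pressed from 4 mm, up below 1.5 mm.
- round_key_top (a point): Centre of the top face of the large round key, 63.5 mm above the table while the key is up; it moves down with the key. x and y axes follow the scale.
- bar_key_top (a point): Centre of the top face of the long bar key, 63.5 mm above the table while the key is up; it moves down with the key. x and y axes follow the scale.
- square_key_top (a point): Centre of the top face of the small square key, 63.5 mm above the table while the key is up; it moves down with the key. x and y axes follow the scale.
- round_key_base: Base plate of the large round key, with the key in it: 60 x 50 x 3 mm, black, fixed on the scale's front strip, 48.5 mm above the table. Origin: centre of its underside, right below the key's centre. Axes as the scale's.
- bar_key_base: Base plate of the long bar key, with the key in it: 60 x 50 x 3 mm, black, fixed on the scale's front strip, 48.5 mm above the table. Origin: centre of its underside, right below the key's centre. Axes as the scale's.
- square_key_base: Base plate of the small square key, with the key in it: 60 x 50 x 3 mm, black, fixed on the scale's front strip, 48.5 mm above the table. Origin: centre of its underside, right below the key's centre. Axes as the scale's.
- bowl: Open turned wooden bowl, 124 mm across the rim, 50 mm high, loose on the scale's pan. Origin: centre of its underside. Leave alone.
- knob_blank: Small turned wooden knob, 28 mm across and 28 mm high, loose on the scale's deck beyond the left (+y) end of the key row, about 70 mm from the nearest key's centre. Origin: centre of its underside. Leave alone.
- napkin_ring: Small dark wooden napkin ring standing hole upward, 38 mm across, 26 mm hole, 24 mm high, loose on the scale's deck beyond the right (-y) end of the key row, about 73 mm from the nearest key's centre. Origin: centre of its underside. Leave alone.
- blank_low: Rough-turned solid bowl blank, 120 mm across, 50 mm high, on the table to the left. Origin: centre of its underside. Leave alone.
- blank_top: Second rough blank, 108 mm across, 50 mm high, standing on the first. Origin: centre of its underside. Leave alone.
- cup: Wooden cup, 72 mm across, 85 mm high, on the table to the right. Origin: centre of its underside. Leave alone.
- gouge: Turning gouge lying on the table to the near left of the scale: 26 mm thick dark handle and a steel blade, 365 mm long, 26 mm high. Origin: on the table, 180 mm from the butt of the handle; x points along the blade. Leave alone.
- block: Wood block, 100 x 60 x 45 mm, on the table to the right. Origin: centre of its underside. Leave alone.

How it is judged (in metres and radians):
On the way, in this order (a step that is already met when the one before it is completed fails the run):
1. the large round key alone is pressed down by the fingers (value of joint round_key above 0.004 m and contact force between the fingers and round_key_base above 0.5 N and value of joint each of bar_key, square_key below 0.0015 m), for 0.1 s.
2. the round key is let up again, no key is touched (value of joint each of round_key, bar_key, square_key below 0.0015 m and contact force between the fingers and round_key_base below 0.1 N and contact force between the fingers and bar_key_base below 0.1 N and contact force between the fingers and square_key_base below 0.1 N), for 0.1 s.
3. the long bar key alone is pressed down by the fingers (value of joint bar_key above 0.004 m and contact force between the fingers and bar_key_base above 0.5 N and value of joint each of round_key, square_key below 0.0015 m), for 0.1 s.
At the end, for the whole second after the job is handed in: all three keys are up (within 1.5 mm), the point between the finger pads is more than 70 mm from the top of every key (so the tips about 50 mm clear), and the bowl and all other loose things are at rest within 12 mm of where they started (value of joint each of round_key, bar_key, square_key below 0.0015 m and distance between the grasp point and round_key_top above 0.07 m and distance between the grasp point and bar_key_top above 0.07 m and distance between the grasp point and square_key_top above 0.07 m and distance of each of bowl, knob_blank, napkin_ring, blank_low, blank_top, cup, gouge, block from where it was at the start of the episode below 0.012 m and linear speed of each of bowl, knob_blank, napkin_ring, blank_low, blank_top, cup, gouge, block below 0.02 m/s); the robot touches nothing.
It fails at once if the square key is pressed down more than 1.5 mm (value of joint square_key above 0.0015 m).
It fails at once if a key is pressed with more than 25 N (not gentle) (contact force between any of the fingers, the arm and round_key_base above 25 N or contact force between any of the fingers, the arm and bar_key_base above 25 N or contact force between any of the fingers, the arm and square_key_base above 25 N).
It fails at once if the robot presses on the rest of the scale or its pan with more than 1 N (contact force between any of the fingers, the arm and scale above 1 N).
It fails at once if the bowl or another loose thing is moved or lifted by more than 12 mm (distance of any of bowl, knob_blank, napkin_ring, blank_low, blank_top, cup, gouge, block from where it was at the start of the episode above 0.012 m).
It also fails if it takes over 40 s, if anything falls off the work surface, if the arm or the gripper's body presses on something with over 40 N, if the wrist force passes 120 N, or if a joint passes its speed limit or range.

ROBOT

A 6-joint arm with a two-finger parallel gripper is mounted at the origin on the work surface. World frame = base frame: x ahead of the robot, y to its left, z up, the work surface at z = 0. Lengths are in mm, angles in rad, forces in N, time in s.
With the tool pointing down it reaches from about 350 to 975 mm from the base axis. Payload 7.1 kg.
Tool frame: the origin (TCP) lies between the finger pads; the fingertips stand 19 mm ahead of it and the grasp point (between the pads) is the TCP (ctrl.tcp_to_tips is the distance from the TCP to the fingertips, in mm); z points along the fingers, y is the line along which they close (so a half turn about z gives the same grasp; the last joint's range is limited). The gripper opens to 88 mm and grips with 3 to 60 N. Pads are 20 mm wide; open, the fingers measure 115 mm over their backs; the gripper's body (75 mm by 178 mm) begins 61 mm behind the grasp point.
Start: joints at [1.246, 0.423, 1.63, -0, 1.089, -0.019], TCP at [188.128, 595.997, 241.675] pointing down, gripper open.
Joint ranges: [-3, 3], [-0.9, 2.11], [0.09, 2.58], [-1.31, 4.45], [0.11, 2.69], [-2.54, 2.54]. Speed limits (rad/s): [2.39, 2.39, 3.01, 3.14, 3.14, 3.14].

INTERFACE

Orientations are given as a rotation vector (axis times angle).
In Python, from workcell import status, optics, ctrl gives the robot as it stands. The module is installed in compiled form; this text tells all that it offers.
- The arm moves only by the shell command python3 -m inch 'ROWS'. ROWS is JSON, a list that holds one entry, the list of rows, each a list of 7 numbers: the shift along the tool's x, y, z in mm, then the turn, a rotation vector about the tool's x, y, z in rad, then the opening in per cent of the stroke, from 0 (shut) to 100 (fully open). A call has 1 to 20 rows; each row is the pose to reach, as a shift and turn from the pose commanded when the call began, along the tool's axes at that moment; what a row does not reach only later rows make up. A row lasts 1/10 s, in which the tool goes at most 50 mm and 8.59 degrees, less where a joint would pass 70% of its speed; a pose out of reach is approached as far as the arm can. A call with a gripper value outside its range is refused whole. The fingers move at their own pace and stop on an object; the grip force is fixed at half the most. Time passes only in rows, so rows that repeat a pose let the fingers close. It gives the time, the measured TCP pose, the force, the opening and the grip force at its end, in the units of the state.
- status.get_obs(): the state, without advancing time (a new reading comes with each control period).
- optics.get_image(name): name is "side" or "top" or "wrist"; returns a dict with "frame" (384x512x3 uint8, red, green, blue), "fx", "fy", "cx", "cy" (pixels), "rvec" (rotation vector, rad) and "tvec" (3), from world to camera coordinates, as OpenCV has them; the wrist camera has in their place "hand_eye" (4x4, takes a point from camera to tool coordinates, whose origin is the TCP and whose axes are the flange's). Camera axes: x right, y down, z forward; pixel columns grow to the right and rows downward; lengths in mm; the calibration is good to about 2 mm. A picture is of the moment at which its call begins: read the wrist's pose just before it. There is no depth.
- ctrl.close_job(): hands the job in; it is judged then, once.
The state is a dict: "t": time; "qpos": joint angles; "qvel": joint speeds; "joint_torque": joint torques, N m; "ee_pos": TCP position; "orientation": TCP orientation; "ft_force": force on the tool from outside, world axes, zero at the start; "moment": the same for the moment, N m; "width": finger opening in mm; "grasp_force": force on a finger pad.
Only numpy, scipy, OpenCV 4.12 (cv2) and the standard library are available. Lean on these libraries where they do the work, as an engineer would, in place of code of your own. Each camera call takes 0.05 s, during which the arm holds its last target. There are 200 camera calls.

## Working session

There is one attempt and no reset: what is moved stays moved. The work goes in short steps, Python scripts to look and compute and a shell command to move; the robot and the scene stay as the last step left them, time stands still between calls to the robot, and variables do not carry over. Pictures are saved under pics/ and viewed, at most 10 in all, crops included, and the job is handed in when it is done.

```bash
mkdir -p pics
python3 - <<'E'
from workcell import status, optics, ctrl
import cv2,numpy as np
o=status.get_obs();print(o['t'],o['ee_pos'],o['orientation'],o['width'],ctrl.tcp_to_tips)
for n in('top','side'):
    d=optics.get_image(n);cv2.imwrite(f'pics/{n}0.png',d['frame'][:,:,::-1])
    print(n,d['fx'],d['cx'],d['cy'],d['rvec'],d['tvec'])
E
```

```text
0.0 [187.95132689 595.52108762 240.90089497] [-4.78399839e-01 -3.10466433e+00  2.37171172e-03] 87.57692693295311 19.0
top 379.5511283881823 256.90693247069385 192.98318242001457 [ 2.20802021 -2.16111692  0.08700939] [  -9.41905745  520.40658557 1132.9655046 ]
side 470.7225278002799 251.8594606046555 187.65382645672253 [ 1.97364365 -0.85965752  0.46799826] [-345.98806721  261.2704769  1076.5231298 ]
```

View pics/top0.png

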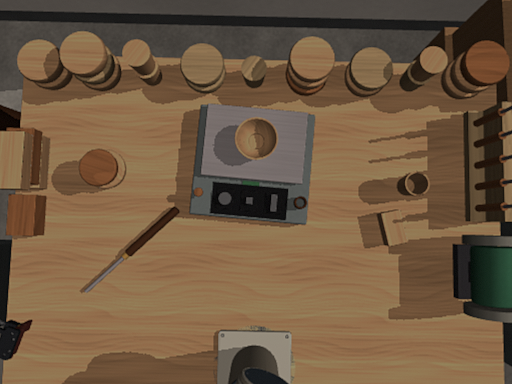

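View pics/side0.png

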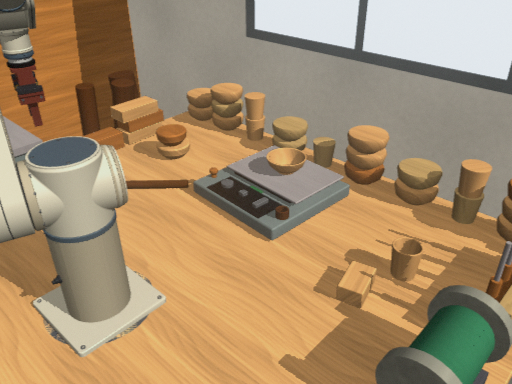

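The top view shows the round key at (224,199) on the left, the square key at (249,201) in the middle and the bar at (273,203) on the right. The knob is at (198,191) and the ring at (299,203). The gripper is at the far left.

```bash
cat > h.py <<'E'
import cv2,numpy as np
from scipy.spatial.transform import Rotation as R
from workcell import status, optics, ctrl
def ray(d,uv,z,T=None):
    """cast pixels onto world plane z; T = camera->world 4x4"""
    if T is None:
        r=R.from_rotvec(np.ravel(d['rvec'])).as_matrix().T; c=-r@np.ravel(d['tvec'])
    else: r,c=T[:3,:3],T[:3,3]
    uv=np.atleast_2d(uv).astype(float)
    v=np.c_[(uv[:,0]-d['cx'])/d['fx'],(uv[:,1]-d['cy'])/d['fy'],np.ones(len(uv))]@r.T
    return c+v*((z-c[2])/v[:,2])[:,None]
def wristT(d,o):
    T=np.eye(4);T[:3,:3]=R.from_rotvec(o['orientation']).as_matrix();T[:3,3]=o['ee_pos']
    return T@np.array(d['hand_eye'])
E
python3 - <<'E'
from h import *
d=optics.get_image('top');f=d['frame'];g=f.max(2)
x0,y0,x1,y1=205,178,293,226
m=(g[y0:y1,x0:x1]<40).astype(np.uint8)
cs,_=cv2.findContours(m,cv2.RETR_EXTERNAL,cv2.CHAIN_APPROX_NONE)
c=max(cs,key=cv2.contourArea)
s=np.zeros_like(m);cv2.drawContours(s,[c],-1,1,-1)
b=cv2.boxPoints(cv2.minAreaRect(c))+[x0,y0];print('strip',b, ray(d,b,48.5).round(1).tolist())
k=((g[y0:y1,x0:x1]>55)&(s>0)).astype(np.uint8)
n,_,st,ce=cv2.connectedComponentsWithStats(k)
for i in range(1,n):
    if st[i,4]>15: p=ce[i]+[x0,y0];print(st[i],p,ray(d,p,63.5).round(1))
o=status.get_obs();Rm=R.from_rotvec(o['orientation']).as_matrix();print(o['ee_pos'],Rm.round(3),d['hand_eye'] if 'hand_eye' in d else '')
E
```

```text
strip [[209.84392929 212.52405548]
 [212.68410873 181.75545669]
 [287.95048523 188.70312119]
 [285.11030579 219.47172165]] [[457.5, 139.3, 48.5], [548.9, 133.7, 48.5], [533.0, -89.9, 48.5], [441.9, -82.9, 48.5]]
[ 13  14  13  13 124] [224.33064516 197.86290323] [[500.8  96.6  63.5]]
[ 65  16   8  18 100] [273.31 202.39] [[490.7 -46.5  63.5]]
[41 19  7  7 42] [248.78571429 199.92857143] [[496.3  25.1  63.5]]
[188.0104812  595.62747596 241.07139638] [[-0.954  0.301 -0.   ]
 [ 0.301  0.954 -0.001]
 [ 0.    -0.001 -1.   ]]
```

```bash
python3 -m inch '[[[-20,-17,0,0,0,0,0],[-50,-43,0,0,0,0,0],[-85,-72,0,0,0,0,0],[-120,-102,0,0,0,0,0],[-155,-132,0,0,0,0,0],[-190,-162,0,0,0,0,0],[-225,-192,0,0,0,0,0],[-260,-221,0,0,0,0,0],[-295,-251,0,0,0,0,0],[-330,-281,0,0,0,0,0],[-365,-311,0,0,0,0,0],[-395,-336,0,0,0,0,0],[-420,-358,0,0,0,0,0],[-437,-372,0,0,0,0,0],[-449,-382,0,0,0,0,0],[-449,-382,0,0,0,0,0],[-449,-382,0,0,0,0,0],[-449,-382,0,0,0,0,0]]]'
python3 - <<'E'
from h import *
o=status.get_obs();d=optics.get_image('wrist');cv2.imwrite('pics/w1.png',d['frame'][:,:,::-1])
T=wristT(d,o);print(o['t'],o['ee_pos'],o['orientation'],o['width'],o['ft_force'],np.array(d['hand_eye']).round(3).tolist())
E
```

```text
t: 1.95
ee_pos: [500.7, 97.4, 241.6]
orientation: [-0.477, -3.105, -0.0]
ft_force: [-0.9, 0.0, -0.5]
width: 0.3
grasp_force: 0.0
1.95 [500.6558687   97.36546048 241.55752627] [-4.76859596e-01 -3.10458932e+00 -1.35844995e-05] 0.3496568796082902 [-0.94773631  0.01881083 -0.46349247] [[0.001, -0.965, -0.262, 70.735], [1.0, 0.001, 0.001, -0.939], [-0.001, -0.262, 0.965, -143.584], [0.0, 0.0, 0.0, 1.0]]
```

View pics/w1.png

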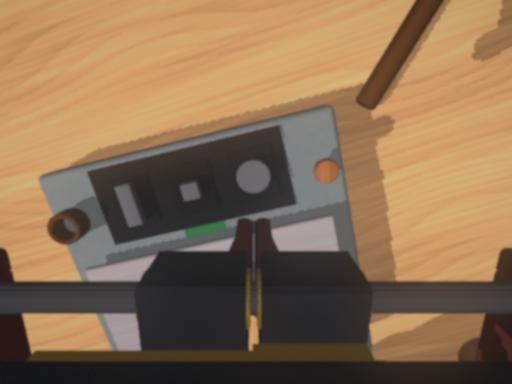

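The wrist view shows the round key at (253,176), the square at (190,191) and the bar at (130,205). The shut fingertips are near (253,222), with nothing in the way.

Run:
```python
from h import *
o=status.get_obs();d=optics.get_image('wrist');g=d['frame'].max(2);T=wristT(d,o)
Rm=R.from_rotvec(o['orientation']).as_matrix()
for n,(u,v),r in(('round',(253,176),24),('square',(190,191),18),('bar',(130,205),28)):
    roi=g[v-r:v+r,u-r:u+r];t,m=cv2.threshold(roi,0,255,cv2.THRESH_OTSU)
    k,_,st,ce=cv2.connectedComponentsWithStats(m);i=1+np.argmax(st[1:,4])
    p=ce[i]+[u-r,v-r];w=ray(d,p,63.5,T)[0]
    print(n,t,st[i],p.round(1),w.round(1),'tool shift',(Rm.T@(w-o['ee_pos'])).round(1))
```

```text
round 77.0 [  7   8  34  33 889] [252.7 176.2] [501.   96.2  63.5] tool shift [ -0.8  -1.1 178.1]
square 71.0 [  8   9  20  19 297] [189.5 191.1] [496.2  24.3  63.5] tool shift [-17.7 -71.1 178.1]
bar 76.0 [ 12   7  28  43 643] [127.7 204.8] [490.4 -47.5  63.5] tool shift [ -33.7 -141.3  178.1]
```

```bash
python3 -m inch '[[[-1,-1,15,0,0,0,0],[-1,-1,45,0,0,0,0],[-1,-1,80,0,0,0,0],[-1,-1,110,0,0,0,0],[-1,-1,130,0,0,0,0],[-1,-1,142,0,0,0,0],[-1,-1,148,0,0,0,0],[-1,-1,150,0,0,0,0],[-1,-1,150,0,0,0,0],[-1,-1,150,0,0,0,0]]]'
python3 - <<'E'
from h import *
d=optics.get_image('side');f=d['frame'][120:250,150:370];cv2.imwrite('pics/s2.png',cv2.resize(f[:,:,::-1],None,fx=3,fy=3))
E
```

```text
t: 3.05
ee_pos: [502.6, 95.4, 92.5]
orientation: [0.478, 3.103, 0.001]
ft_force: [0.1, 0.4, -0.5]
width: 0.5
grasp_force: 0.0
```

View pics/s2.png

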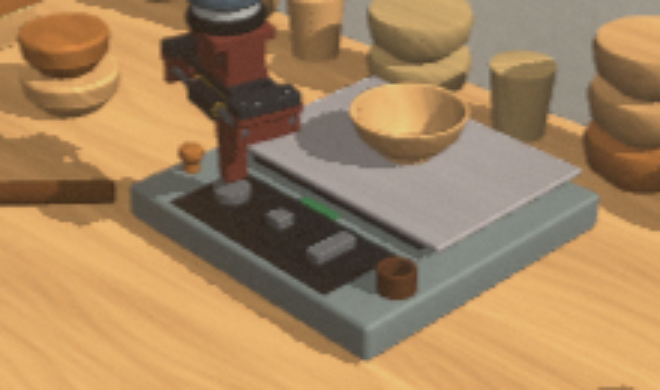

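The crop shows the shut fingertips just above the round key (235,185), clear of the knob and the pan. Next I press slowly.

```bash
python3 -m inch '[[[0,0,5,0,0,0,0],[0,0,9,0,0,0,0],[0,0,11,0,0,0,0],[0,0,13,0,0,0,0],[0,0,14,0,0,0,0],[0,0,15,0,0,0,0],[0,0,15,0,0,0,0],[0,0,15,0,0,0,0]]]'
```

```text
t: 3.9
ee_pos: [502.1, 95.3, 76.8]
orientation: [0.478, 3.105, 0.0]
ft_force: [0.7, 0.0, 5.4]
width: 0.5
grasp_force: 2.0
```

```bash
python3 -m inch '[[[0,0,0.5,0,0,0,0],[0,0,1,0,0,0,0],[0,0,1,0,0,0,0],[0,0,1,0,0,0,0]]]'
python3 - <<'E'
from h import *
d=optics.get_image('side');o=status.get_obs();print(o['ee_pos'],o['ft_force'])
f=d['frame'][150:220,190:290];cv2.imwrite('pics/s3.png',cv2.resize(f[:,:,::-1],None,fx=6,fy=6))
E
```

```text
t: 4.3
ee_pos: [502.1, 95.3, 75.7]
orientation: [0.478, 3.105, 0.0]
ft_force: [0.9, -0.7, 4.2]
width: 0.6
grasp_force: 2.2
[502.1598614   95.29155812  75.77070889] [ 1.02286858 -0.89458887  4.59368617]
```

View pics/s3.png

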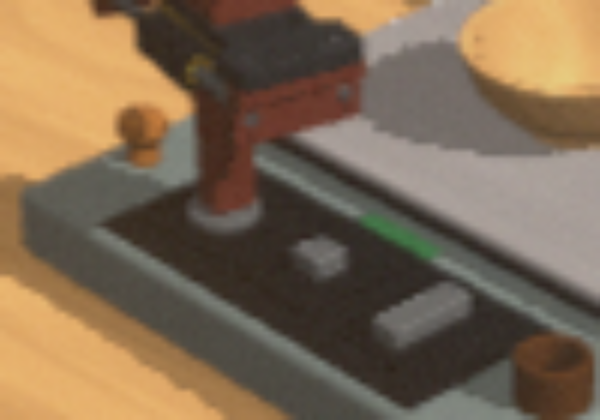

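The fingertips rest on the round key at (225,210), which is now almost flush; the square and bar keys are still up. I'll lift, cross over and hover above the bar.

```bash
python3 -m inch '[[[0,0,-3,0,0,0,0],[0,0,-10,0,0,0,0],[0,0,-25,0,0,0,0],[0,0,-45,0,0,0,0],[-4,-18,-50,0,0,0,0],[-11,-48,-50,0,0,0,0],[-19,-82,-50,0,0,0,0],[-26,-112,-50,0,0,0,0],[-31,-133,-50,0,0,0,0],[-32.5,-140,-50,0,0,0,0],[-32.5,-140,-50,0,0,0,0],[-32.5,-140,-40,0,0,0,0],[-32.5,-140,-26,0,0,0,0],[-32.5,-140,-18,0,0,0,0],[-32.5,-140,-16,0,0,0,0],[-32.5,-140,-16,0,0,0,0],[-32.5,-140,-16,0,0,0,0]]]'
python3 - <<'E'
from h import *
d=optics.get_image('side');o=status.get_obs();print(o['ee_pos'],o['ft_force'])
f=d['frame'][150:220,200:300];cv2.imwrite('pics/s4.png',cv2.resize(f[:,:,::-1],None,fx=6,fy=6))
E
```

```text
t: 6.05
ee_pos: [491.0, -47.7, 91.8]
orientation: [0.478, 3.105, 0.0]
ft_force: [-0.5, -0.3, 0.3]
width: 0.5
grasp_force: 0.0
[491.0569628  -47.83070129  91.95969807] [ 0.9044294   0.26906623 -0.04763816]
```

View pics/s4.png

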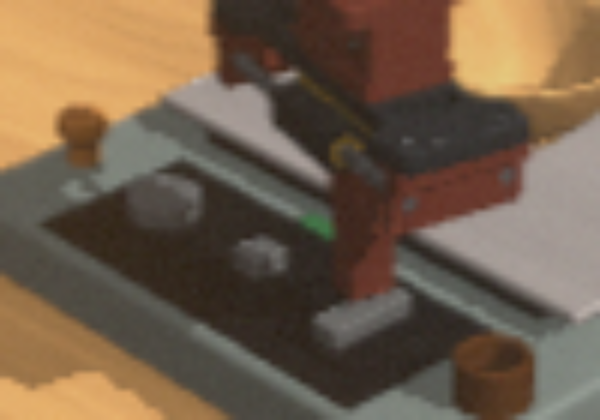

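The crop shows the round key back up at (165,200) and the tips just above the bar (365,310). I'll press it to about 6.5 mm, hold, and lift clear.

```bash
python3 -m inch '[[[0,0,5,0,0,0,0],[0,0,9,0,0,0,0],[0,0,11,0,0,0,0],[0,0,13,0,0,0,0],[0,0,14.5,0,0,0,0],[0,0,16,0,0,0,0],[0,0,16,0,0,0,0],[0,0,16,0,0,0,0],[0,0,16,0,0,0,0]]]'
python3 - <<'E'
from h import *
d=optics.get_image('side');o=status.get_obs();print(o['ee_pos'],o['ft_force'])
f=d['frame'][150:220,200:300];cv2.imwrite('pics/s5.png',cv2.resize(f[:,:,::-1],None,fx=6,fy=6))
E
```

```text
t: 7.0
ee_pos: [491.0, -48.0, 75.8]
orientation: [0.478, 3.105, -0.0]
ft_force: [-0.8, -0.7, 3.9]
width: 0.2
grasp_force: 2.2
[490.96992572 -48.0443171   75.82017809] [ 0.2849479  -0.66579676  4.73664838]
```

View pics/s5.png

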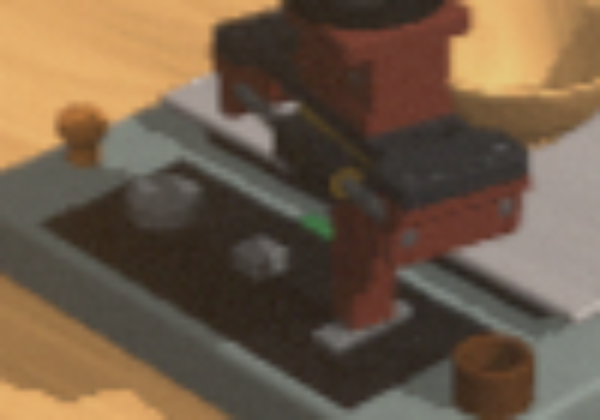

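The bar at (365,325) is pressed nearly flush, and the other two keys are up. Now lifting clear.

```bash
python3 -m inch '[[[0,0,-3,0,0,0,0],[0,0,-10,0,0,0,0],[0,0,-25,0,0,0,0],[0,0,-55,0,0,0,0],[0,0,-90,0,0,0,0],[0,0,-125,0,0,0,0],[0,0,-150,0,0,0,0],[0,0,-160,0,0,0,0],[0,0,-160,0,0,0,0],[0,0,-160,0,0,0,0],[0,0,-160,0,0,0,0]]]'
python3 - <<'E'
from h import *
d=optics.get_image('side');o=status.get_obs();print(o['ee_pos'],o['ft_force'])
f=d['frame'][120:250,150:370];cv2.imwrite('pics/s6.png',cv2.resize(f[:,:,::-1],None,fx=3,fy=3))
E
```

```text
t: 8.15
ee_pos: [489.8, -47.9, 234.1]
orientation: [-0.478, -3.102, 0.0]
ft_force: [-0.3, 0.4, -0.4]
width: 0.5
grasp_force: 0.0
[489.87592882 -47.89344122 234.16120985] [ 0.00363402 -0.67368812 -0.432233  ]
```

View pics/s6.png

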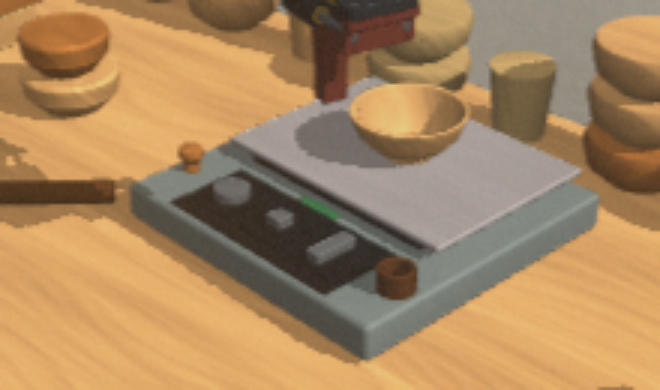

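All three keys are up, at (233,190), (280,218) and (330,247). The bowl, knob and ring have not moved, and the gripper is well clear.

```bash
python3 -c "from workcell import ctrl; print(ctrl.close_job())"
```

```text
the job is handed in; nothing more can be done
None
```

I pressed the round key and let it come back up, then did the same with the bar key, each with about 5 N; the square key and loose things were left alone, the fingers are well clear, and the job was handed in at about 8 s, with no verdict returned.

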